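# Load the whistle-maker's indexing wheel

## Robot

A 7-joint arm with a two-finger parallel gripper is mounted at the origin on the work surface. World frame = base frame: x ahead of the robot, y to its left, z up, the work surface at z = 0. Lengths are in mm, angles in rad, forces in N, time in s.
With the tool pointing down it reaches from about 400 to 900 mm from the base axis. Payload 5.5 kg.
Tool frame: the origin (TCP) lies at the very end of the fingers, on their centre line; the grasp point (between the pads) lies 19 mm behind it; z points along the fingers, x is the direction in which the jaws open and shut, and the axes are right-handed (so a half turn about z gives the same grasp; the last joint's range is limited). The gripper opens to 85 mm and grips with 20 to 120 N. Pads are 22 mm wide; open, the fingers measure 114 mm over their backs; the gripper's body (76 mm by 85 mm) begins 54 mm behind the grasp point. The pads swing forward as they close: fully open they stand 13 mm farther back than shut.
Start: joints at [1.573, 0.501, -0.427, 1.55, 0.221, 1.138, -0.21], TCP at [167.639, -628.01, 231.31] pointing down, gripper open.
Joint ranges: [-2.88, 2.88], [-0.31, 2.03], [-1.54, 1.56], [0.2, 2.42], [-1.41, 4.55], [0.19, 2.02], [-2.57, 2.57]. Speed limits (rad/s): [2.57, 2.57, 3.14, 3.14, 3.14, 3.14, 3.14].

## Interface

Orientations are given as a unit quaternion [x, y, z, w].
In Python, from plant import reach, move_l, goto_joints, grip, hold, solve_ik, observe, snapshot, get_calibration, IKError, sign_off gives the robot as it stands. Calls block until the motion is done:
- reach(position, orientation): joint-space move of the TCP to a pose.
- move_l(position, attitude=None, max_speed=150): straight line of the TCP; attitude=None keeps the orientation; max_speed is the mean speed in mm/s.
- goto_joints(angles): joint-space move.
- grip(opening, f_grip=None): opening from 0.0 (shut) to 1.0 (fully open); f_grip is the grip in N (None keeps the last); returns when the fingers have stopped.
- hold(seconds).
- solve_ik(position, orientation): joint angles nearest the present ones, or None.
- observe(): the state.
- snapshot(name): name is "scene" or "side" or "wrist"; returns (picture, depth): 400x640x3 uint8, red, green, blue; 400x640 float32, mm along the optical axis (not along the pixel's ray), 0 where there is no reading.
- get_calibration(name): a dict with "mtx" (3x3 intrinsics, pixels), "world_to_cam" (4x4, takes a point from world to camera coordinates). Camera axes: x right, y down, z forward; pixel columns grow to the right and rows downward; lengths in mm; the calibration is good to about 2 mm. A picture is of the moment at which its call begins: read the wrist's pose just before it. get_calibration takes no time and is no camera call; for the wrist camera it gives the pose at the moment of the call.
A pose or a line that the arm cannot do raises IKError and nothing moves.
- sign_off(): hands the job in, once; it reports no verdict.
The state is a dict: "time_s": time; "joints": joint angles; "qd": joint speeds; "joint_efforts": joint torques, N m; "tool_pos": TCP position; "tcp_rot": TCP orientation; "wrist_force": force on the tool from outside, world axes, zero at the start; "wrist_torque": the same for the moment, N m; "grip_width": opening from 0.0 (shut) to 1.0 (fully open).
Only numpy, scipy, OpenCV 4.12 (cv2) and the standard library are available. Lean on these libraries where they do the work, as an engineer would, in place of code of your own. Each camera call takes 0.05 s, during which the arm holds its last target.

## Task

Load the whistle blanks on the indexing wheel for drilling, in the order red, blue, yellow (one colour may be missing): for each, draw the spring pin by its knob, turn the wheel until the nest of that colour stands at the white pointer, let the pin drop into its hole, lay the blank flat in the nest and push it home against both coloured stops. At the end index the wheel on to its home hole, with the knob itself at the pointer and the pin down, all blanks still home in their nests; leave the other goods on the counter alone.

Things in the scene. Friction and masses are not known exactly. Their poses are not given: they have to be found in the camera images.
- blank_red_c (a point): centre (half-way up) of the loose red whistle blank: linden block 70 long (its x) x 30 wide (its y) x 26 high (z up), about 60 g, with a red band round it; lies flat, top up; either end may point either way. Absent in some runs
- blank_blue_c (a point): centre (half-way up) of the loose blue whistle blank: linden block 70 long (its x) x 30 wide (its y) x 26 high (z up), about 60 g, with a blue band round it; lies flat, top up; either end may point either way. Absent in some runs
- blank_yellow_c (a point): centre (half-way up) of the loose yellow whistle blank: linden block 70 long (its x) x 30 wide (its y) x 26 high (z up), about 60 g, with a yellow band round it; lies flat, top up; either end may point either way. Absent in some runs
- nest_red (a point): where the centre of the red blank lies when home: 100 mm from the axis, 13 mm above the wheel's surface; axes as hub. Its long outer side (-x of the wheel) lies on the outer stop, a bar 50 long, 6 thick, 8 mm high, its counterclockwise end (-y) on the short end stop, 20 long, 6 thick, 8 high; both stops are red. Inner side and other end are open
- nest_blue (a point): where the centre of the blue blank lies when home: 100 mm from the axis, 13 mm above the wheel's surface; axes as hub. Its long outer side (+y of the wheel) lies on the outer stop, a bar 50 long, 6 thick, 8 mm high, its counterclockwise end (-x) on the short end stop, 20 long, 6 thick, 8 high; both stops are blue. Inner side and other end are open
- nest_yellow (a point): where the centre of the yellow blank lies when home: 100 mm from the axis, 13 mm above the wheel's surface; axes as hub. Its long outer side (+x of the wheel) lies on the outer stop, a bar 50 long, 6 thick, 8 mm high, its counterclockwise end (+y) on the short end stop, 20 long, 6 thick, 8 high; both stops are yellow. Inner side and other end are open
- hub (a point): wheel axis at the height of the wheel's upper surface (22 mm over the counter); turns with the wheel. Plywood wheel 256 mm in diameter; a brass hub 24 mm thick stands 30 mm above it in the middle. Seen from above, the order clockwise round the wheel is red nest, blue nest, yellow nest, knob, 90 degrees apart
- load (a point): fixed point of the base at the loading place, marked by a white pointer on the counter beside the base: where the centre of a blank in the nest at the pointer lies when home; 100 mm from the axis, 13 mm above the wheel. x axis from here through the wheel's axis
- knob (a point): centre of the graspable length of the spring index pin's black knob with a white band: upright cylinder 22 mm in diameter, 34 mm high (this point is 17 mm below its top), 138 mm from the axis on a steel spoke of the wheel; 45 mm over the counter with the pin in a hole. The knob travels round with the wheel
- wheel (a joint): angle of the wheel in rad, growing counterclockwise from above; the pin falls into a hole of the fixed aluminium plate at 0 (red nest at the pointer), 1.571 (blue), 3.142 (yellow) and 4.712 (home: the knob itself at the pointer), and nowhere else. Stops at -0.9 and 5.2. Turns freely (under 1 N at the knob) while the pin is drawn, stays where it is left
- plunger (a joint): lift of the index pin in m: 0 = right down in a hole, about 0.0075 = riding on the plate between holes, 0.016 = fully drawn. A spring presses it down with 4 to 7 N. It must be drawn beyond 0.0085 to free the wheel; released over a hole (within 1.5 mm at the knob) or slid onto one it drops in by itself and locks the wheel. At the start it rides on the plate a little before the first hole
- owl: bystander, leave alone: grey owl whistle, 54 mm wide, 70 high; origin under its middle
- slide1: bystander, leave alone: first slide whistle, 20 thick, 180 long; origin under its middle
- slide2: bystander, leave alone: second slide whistle, 20 thick, 180 long; origin under its middle
- gouge: bystander, leave alone: gouge, 22 thick, 200 long; origin under its middle
- varnish: bystander, leave alone: amber varnish jar, 56 mm wide, 75 high; origin under its middle
- cup: bystander, leave alone: clay cup, 72 mm wide, 80 high; origin under its middle
There are look-alikes about, which are no part of the job. What is shaped like the part that bears blank_blue_c but grey or turquoise is not meant.

How it is judged (in metres and radians):
On the way, in this order (a step that is already met when the one before it is completed fails the run):
1. the red blank lies home against both stops of the red nest while that nest stands at the pointer and the index pin is down in its hole (x of blank_red_c in the frame of nest_red between -0.003 and 0.003 m and y of blank_red_c in the frame of nest_red between -0.003 and 0.003 m and z of blank_red_c in the frame of nest_red between -0.003 and 0.003 m and angle between blank_red_c's own z axis and vertical below 0.06 rad and angle between the x axis of blank_red_c and the y axis of hub, either way round below 0.05 rad and horizontal distance between blank_red_c and load below 0.006 m and z of blank_red_c in the frame of knob above -0.0135 m), for 0.3 s.
2. the blue blank lies home against both stops of the blue nest while that nest stands at the pointer and the index pin is down in its hole (x of blank_blue_c in the frame of nest_blue between -0.003 and 0.003 m and y of blank_blue_c in the frame of nest_blue between -0.003 and 0.003 m and z of blank_blue_c in the frame of nest_blue between -0.003 and 0.003 m and angle between blank_blue_c's own z axis and vertical below 0.06 rad and angle between the x axis of blank_blue_c and the x axis of hub, either way round below 0.05 rad and horizontal distance between blank_blue_c and load below 0.006 m and z of blank_blue_c in the frame of knob above -0.0135 m), for 0.3 s.
3. the yellow blank lies home against both stops of the yellow nest while that nest stands at the pointer and the index pin is down in its hole (x of blank_yellow_c in the frame of nest_yellow between -0.003 and 0.003 m and y of blank_yellow_c in the frame of nest_yellow between -0.003 and 0.003 m and z of blank_yellow_c in the frame of nest_yellow between -0.003 and 0.003 m and angle between blank_yellow_c's own z axis and vertical below 0.06 rad and angle between the x axis of blank_yellow_c and the y axis of hub, either way round below 0.05 rad and horizontal distance between blank_yellow_c and load below 0.006 m and z of blank_yellow_c in the frame of knob above -0.0135 m), for 0.3 s.
At the end, for the whole second after the job is handed in: Every blank that is present lies flat in the nest of its colour, within 3 mm of home against both stops and square to them within 0.05 rad; the wheel stands within 0.03 rad of 4.712 and the pin is down in the home hole (lift under 3 mm) (x of blank_red_c in the frame of nest_red between -0.003 and 0.003 m and y of blank_red_c in the frame of nest_red between -0.003 and 0.003 m and z of blank_red_c in the frame of nest_red between -0.003 and 0.003 m and angle between each of blank_red_c, blank_blue_c, blank_yellow_c's own z axis and vertical below 0.06 rad and angle between the x axis of each of blank_red_c, blank_yellow_c and the y axis of hub, either way round below 0.05 rad and x of blank_blue_c in the frame of nest_blue between -0.003 and 0.003 m and y of blank_blue_c in the frame of nest_blue between -0.003 and 0.003 m and z of blank_blue_c in the frame of nest_blue between -0.003 and 0.003 m and angle between the x axis of blank_blue_c and the x axis of hub, either way round below 0.05 rad and x of blank_yellow_c in the frame of nest_yellow between -0.003 and 0.003 m and y of blank_yellow_c in the frame of nest_yellow between -0.003 and 0.003 m and z of blank_yellow_c in the frame of nest_yellow between -0.003 and 0.003 m and value of joint wheel between 4.68 and 4.745 rad and value of joint plunger below 0.003 m); the robot touches nothing.
It fails at once if a bystander (owl, slide whistles, gouge, jar, cup) is shoved more than 3 cm or knocked over (distance of any of owl, slide1, slide2, gouge, varnish, cup from where it was at the start of the episode above 0.03 m or angle between any of owl, slide1, slide2, gouge, varnish, cup's own z axis and vertical above 0.5 rad).
Of blank_red, blank_blue, blank_yellow only 2 to 3 are there at a start; the rules pass over those that are not, and their reading is None.
At some moment in a run one of blank_red, blank_blue, blank_yellow may be knocked a few centimetres aside while the robot is not near it.
Once in a run the grip may slacken for a moment while it holds something.
It also fails if it takes over 210 s, if anything falls off the work surface, if the arm or the gripper's body presses on something with over 40 N, if the wrist force passes 120 N, or if a joint passes its speed limit or range.

## Working session

There is one attempt and no reset: what is moved stays moved. The work goes in short steps, each a Python script; the robot and the scene stay as the last script left them, time stands still between calls to the robot, and variables do not carry over. Pictures are saved under pics/ and viewed, and the job is handed in when it is done.

```bash
ls; mkdir -p pics; python3 - <<'E'
from plant import *
import cv2,numpy as np
s=observe();print(s)
for n in("scene","side","wrist"):
    p,d=snapshot(n);cv2.imwrite(f"pics/{n}0.png",p[:,:,::-1]);c=get_calibration(n);print(n,np.round(c["mtx"],1).tolist(),np.round(c["world_to_cam"],3).tolist(),(d>0).mean())
    np.savez(f"{n}0.npz",p=p,d=d,**c)
E
```

```text
pics
{'time_s': 0.0, 'joints': array([ 1.57322878,  0.5019053 , -0.42678054,  1.55149219,  0.22079452,
        1.13829909, -0.21029953]), 'qd': array([ 5.97148228e-04,  3.70814060e-04, -2.03019926e-04, -5.83311363e-04,
       -1.21301593e-05, -7.71169624e-04, -1.60241550e-03]), 'joint_efforts': array([ 1.20067230e-04, -5.69513583e+01, -5.81605732e+00, -2.80934983e+01,
        1.08289561e-02,  1.19187415e-02, -5.23765010e-06]), 'tool_pos': array([ 167.35269506, -627.33733314,  230.20483737]), 'tcp_rot': array([ 7.93054610e-01, -6.09149685e-01, -7.87709321e-04, -6.53200390e-04]), 'wrist_force': array([ 0.36107278,  0.30436396, -0.73952456]), 'wrist_torque': array([-0.0116326 , -0.01004754,  0.01014121]), 'grip_width': 0.9994828221914442}
scene [[426.1, 0.0, 321.6], [0.0, 426.1, 204.3], [0.0, 0.0, 1.0]] [[-0.819, 0.574, -0.008, 378.971], [0.485, 0.683, -0.546, -183.646], [-0.308, -0.451, -0.838, 1747.734], [0.0, 0.0, 0.0, 1.0]] 0.99603515625
side [[492.8, 0.0, 326.2], [0.0, 492.8, 196.2], [0.0, 0.0, 1.0]] [[-0.825, -0.565, 0.001, 376.563], [-0.439, 0.64, -0.631, 240.869], [0.356, -0.522, -0.776, 1406.497], [0.0, 0.0, 0.0, 1.0]] 0.9960078125
wrist [[360.1, 0.0, 319.3], [0.0, 360.1, 201.0], [0.0, 0.0, 1.0]] [[0.257, -0.966, -0.002, -648.706], [-0.922, -0.246, 0.299, -39.132], [-0.289, -0.075, -0.954, 379.535], [0.0, 0.0, 0.0, 1.0]] 0.99578515625
```

View pics/scene0.png

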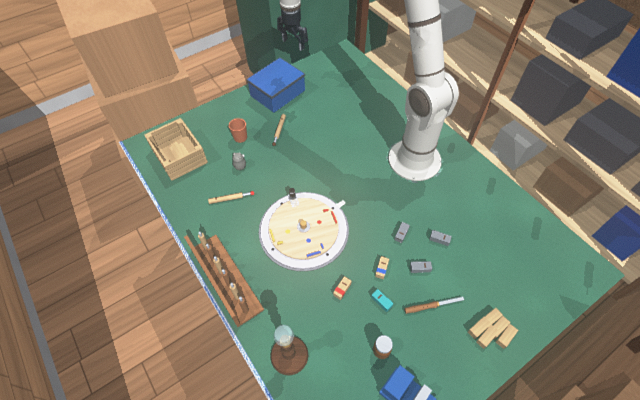

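View pics/side0.png

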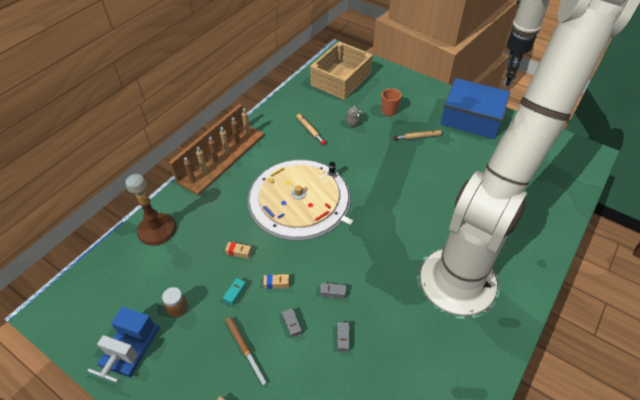

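View pics/wrist0.png

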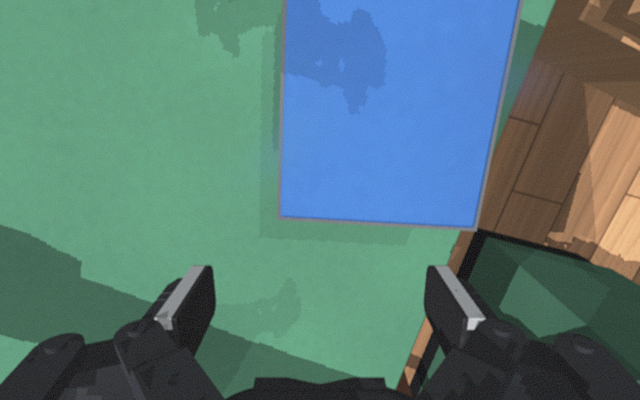

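The scene picture shows the wheel at about (304,230), with the knob at (292,194) and the white pointer at (340,205). The red-band blank is at (342,287) and the blue-band blank at (383,267). The look-alikes are turquoise (382,299) and grey (401,231), (440,237) and (421,266). I see no yellow blank so far. I'll enlarge to confirm.

```bash
python3 - <<'E'
import cv2,numpy as np
a=cv2.imread("pics/scene0.png")[180:320,250:460];a=cv2.resize(a,None,fx=3.8,fy=3.8,interpolation=cv2.INTER_CUBIC);cv2.imwrite("pics/c1.png",a)
a=cv2.imread("pics/side0.png")[150:370,210:380];a=cv2.resize(a,None,fx=2.7,fy=2.7,interpolation=cv2.INTER_CUBIC);cv2.imwrite("pics/c2.png",a)
E
```

```text
(no output)
```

View pics/c1.png

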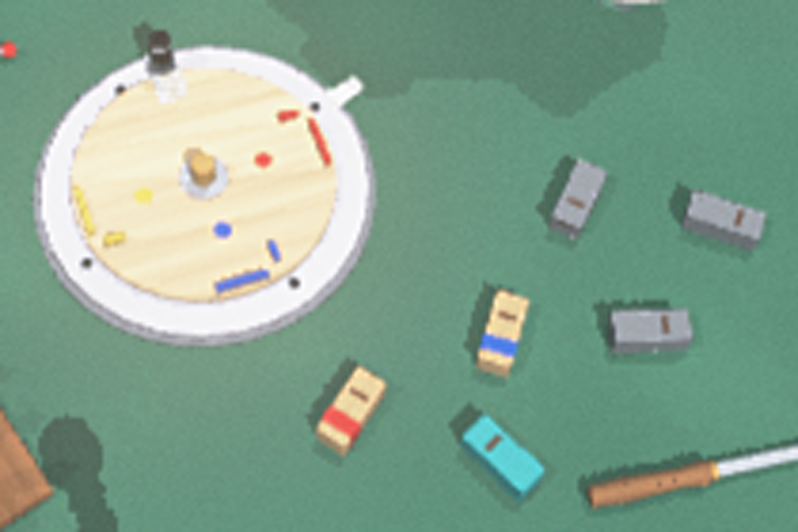

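View pics/c2.png

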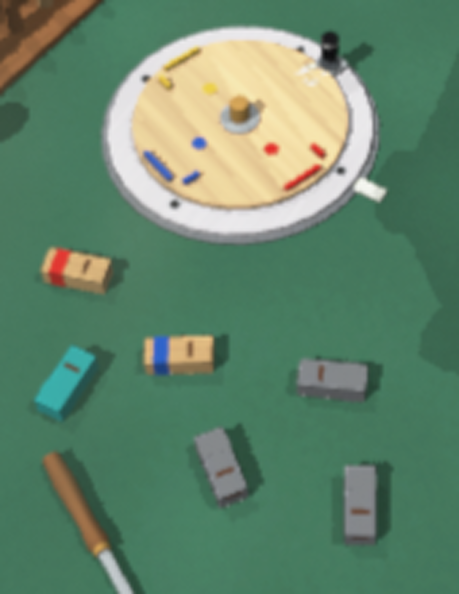

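```bash
cat > v.py <<'E'
import numpy as np,cv2
def load(n,i=0): 
    f=np.load(f"{n}{i}.npz");return f["p"],f["d"],f["mtx"],f["world_to_cam"]
def rays(K,T,uv):
    uv=np.atleast_2d(uv).astype(float);R=T[:3,:3];c=-R.T@T[:3,3]
    d=np.c_[(uv-[K[0,2],K[1,2]])/[K[0,0],K[1,1]],np.ones(len(uv))]@R
    return c,d
def plane(K,T,uv,z):
    c,d=rays(K,T,uv);return c+d*((z-c[2])/d[:,2])[:,None]
def cloud(d,K,T):
    v,u=np.mgrid[:d.shape[0],:d.shape[1]]
    c,r=rays(K,T,np.c_[u.ravel(),v.ravel()]);P=c+r*d.ravel()[:,None];P=P.reshape(d.shape+(3,));P[d<=0]=np.nan;return P
def masks(p):
    h=cv2.cvtColor(p,cv2.COLOR_RGB2HSV);H,S,V=h[...,0].astype(int),h[...,1],h[...,2]
    return dict(red=((H<6)|(H>174))&(S>150)&(V>110),blue=(H>108)&(H<125)&(S>130)&(V>90),yellow=(H>22)&(H<32)&(S>150)&(V>140),
      wood=(H>10)&(H<24)&(S>50)&(S<170)&(V>120),white=(S<40)&(V>170),black=(V<50),tan=(H>9)&(H<24)&(S>50))
def blobs(m,mn=4):
    n,l,s,c=cv2.connectedComponentsWithStats(m.astype(np.uint8),connectivity=8)
    return [(int(s[i,4]),c[i],l==i) for i in range(1,n) if s[i,4]>=mn]
E
python3 - <<'E'
from v import *
for n in("scene","side"):
    p,d,K,T=load(n);P=cloud(d,K,T);M=masks(p)
    for k in("red","blue","yellow","black"):
        for a,c,m in blobs(M[k]):
            q=np.nanmedian(P[m],0)
            if a<400 and 5<q[2]<90 and abs(q[0])<900 : print(n,k,a,np.round(c,1),np.round(q))
    # white ring pts
    w=M["white"]&(P[...,2]>3)&(P[...,2]<40)
    B=max(blobs(w),key=lambda b:b[0]);q=P[B[2]];print(n,"ring",B[0],B[1],np.nanmedian(q,0),np.nanmin(q,0),np.nanmax(q,0))
    w=M["wood"]&(P[...,2]>12)&(P[...,2]<32)
    for B in blobs(w,30):
        q=P[B[2]];print(n,"wood",B[0],B[1],np.round(np.nanmedian(q,0)),np.round(np.nanmin(q,0)),np.round(np.nanmax(q,0)))
E
```

```text
scene red 9 [251.9 192.7] [ 630. -230.   16.]
scene red 4 [325.5 210. ] [449.   6.  29.]
scene red 13 [333.8 217.1] [441.  45.  31.]
scene red 6 [319.  221.5] [493.  27.  22.]
scene red 31 [339.5 290.7] [592. 287.  25.]
scene blue 19 [302.2  83.7] [ 150. -597.   50.]
scene blue 6 [292.5  86. ] [ 210. -587.   72.]
scene blue 92 [278.2 100.7] [ 301. -568.   54.]
scene blue 16 [287.5  99.7] [ 244. -579.   18.]
scene blue 6 [308.2 240.2] [570.  70.  24.]
scene blue 4 [321.5 245.5] [545. 117.  30.]
scene blue 12 [312.5 253.4] [590. 126.  31.]
scene blue 26 [380.8 270.2] [435. 311.  27.]
scene blue 18 [404.  370.1] [598. 606.  80.]
scene blue 4 [395.5 370.5] [610. 590.  48.]
scene blue 157 [396.8 387.9] [646. 628.  80.]
scene blue 12 [410.4 376.2] [593. 629.  80.]
scene blue 16 [408.2 381.7] [609. 637.  79.]
scene blue 6 [381.2 391.8] [677. 608.  21.]
scene blue 14 [431.9 397.4] [565. 705.  19.]
scene ring 2660 [303.76616541 229.99473684] [555.77203018   8.59558389  13.50799208] [ 357.39213027 -152.55334467    3.02656347] [717.65111145 176.45870077  32.10683212]
scene wood 33 [629.27272727
[... 3409 characters left out ...]
 [ 828. -145.   12.] [860.  -3.  23.]
side wood 135 [423.07407407 133.74074074] [ 356. -461.   19.] [ 307. -516.   12.] [ 405. -419.   27.]
side wood 225 [211.33333333 174.90666667] [846. 112.  14.] [828.  -9.  12.] [874. 192.  20.]
side wood 3502 [298.65990862 195.28012564] [548.  20.  22.] [ 426. -122.   12.] [688. 142.  32.]
side wood 39 [184.84615385 182.23076923] [897. 181.  14.] [873. 163.  12.] [913. 192.  18.]
side wood 162 [241.55555556 249.7345679 ] [564. 281.  26.] [541. 257.  13.] [593. 299.  31.]
side wood 182 [280.39010989 280.34065934] [409. 296.  25.] [386. 269.  13.] [435. 318.  32.]
side wood 209 [237.09569378 336.20095694] [404. 488.  20.] [351. 461.  12.] [459. 513.  28.]
```

```bash
cat > h.py <<'E'
from plant import *
from v import *
from scipy.spatial.transform import Rotation as Rot
def quat(yaw): # tool x axis in world at yaw (rad), pointing down
    return np.array([np.cos(yaw/2),np.sin(yaw/2),0,0])
def snap(n,tag):
    c=get_calibration(n);p,d=snapshot(n);cv2.imwrite(f"pics/{tag}.png",p[:,:,::-1]);np.savez(f"{tag}0.npz",p=p,d=d,**c);return p,d,c["mtx"],c["world_to_cam"]
def st(): 
    s=observe();print("t",round(s["time_s"],2),"tcp",np.round(s["tool_pos"],1),"F",np.round(s["wrist_force"],1),"g",round(s["grip_width"],3));return s
E
python3 - <<'E'
from h import *
s=observe();R=Rot.from_quat(s["tcp_rot"]).as_matrix();c=get_calibration("wrist")["world_to_cam"];C=-c[:3,:3].T@c[:3,3]
print(np.round(R.T@(C-s["tool_pos"])),np.round(R.T@c[:3,:3].T,2))
# circles on scene/side from ring outer edge, tan wheel
for n in("scene","side"):
    p,d,K,T=load(n);P=cloud(d,K,T);M=masks(p)
    r=np.hypot(P[...,0]-557,P[...,1]-10)
    m=(r<185)&(M["white"])&(P[...,2]<30)
    for z in (12,):
        B=max(blobs(m),key=lambda b:b[0]);cs,_=cv2.findContours(B[2].astype(np.uint8),cv2.RETR_EXTERNAL,cv2.CHAIN_APPROX_NONE)
        q=plane(K,T,max(cs,key=len)[:,0],z)[:,:2]
        for _ in range(4):
            A=np.c_[2*q,np.ones(len(q))];x=np.linalg.lstsq(A,(q**2).sum(1),rcond=None)[0];rad=np.sqrt(x[2]+x[0]**2+x[1]**2);e=np.hypot(*(q-x[:2]).T)-rad
            q=q[abs(e)<max(3,1.5*np.std(e))]
        print(n,z,x[:2],rad,np.std(e),len(q))
for y in range(-180,181,30):
  a=np.deg2rad(y)
  print(y,[ (solve_ik([x,yy,z],quat(a)) is not None) for x,yy,z in((600,60,380),(490,10,350),(557,145,60),(690,10,60),(420,10,60))])
E
```

```text
[  -0.  -76. -142.] [[ 1.   -0.   -0.  ]
 [ 0.    0.95  0.3 ]
 [ 0.   -0.3   0.95]]
scene 12 [555.33149853  15.41452524] 161.91287945462588 1.2314101856616002 218
side 12 [556.64360443  18.52697994] 151.95368001334492 8.154457545091399 315
-180 [True, False, True, True, True]
-150 [True, True, True, True, True]
-120 [True, True, True, True, True]
-90 [True, True, True, True, True]
-60 [True, True, True, True, True]
-30 [True, True, True, True, True]
0 [True, True, True, True, True]
30 [True, True, True, True, True]
60 [True, True, True, True, True]
90 [True, True, True, True, True]
120 [True, True, True, True, True]
150 [True, True, True, True, True]
180 [True, False, True, True, True]
```

```bash
python3 - <<'E'
from h import *
reach([562,120,380],quat(np.pi/2));st()
p,d,K,T=snap("wrist","w1")
E
```

```text
t 3.16 tcp [562.3 118.8 379.7] F [-0.6 -0.2  0.5] g 0.998
```

View pics/w1.png

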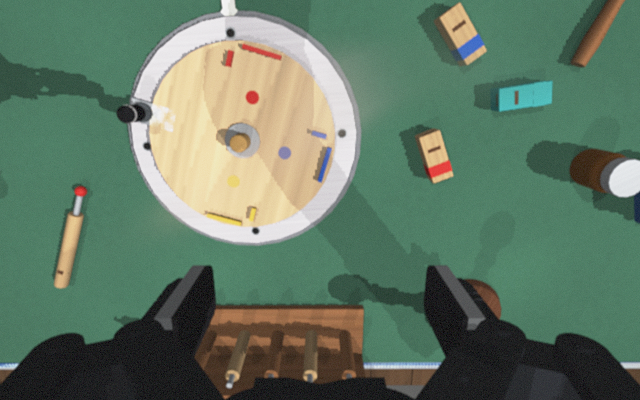

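The wrist view shows the wheel at (244,128), the pointer at (228,5) and the plate holes at (231,33), (342,133), (256,231) and (147,146). The knob is at (128,113). The red blank is at (436,157) and the blue one at (462,33). The turquoise block at (525,95) and the grey blocks are look-alikes. No yellow blank is visible.

```bash
python3 - <<'E'
from h import *
p,d,K,T=load("w1");P=cloud(d,K,T);M=masks(p)
g=cv2.cvtColor(p,cv2.COLOR_RGB2GRAY).astype(float)
H=[]
print("ringz",np.nanmedian(P[185:195,340:346,2]),P[200,160,2],"wheel z",np.nanmedian(P[100:110,270:300,2]))
for u,v in((231,33),(342,133),(256,231),(147,146)):
    w=g[v-6:v+7,u-6:u+7];W=np.clip(np.median(w)-40-w,0,None);yy,xx=np.mgrid[v-6:v+7,u-6:u+7]
    H.append([(W*xx).sum()/W.sum(),(W*yy).sum()/W.sum()])
H=np.array(H)
for z in(10,12,14):
    Q=plane(K,T,H,z)[:,:2];A=np.c_[2*Q,np.ones(4)];c=np.linalg.lstsq(A,(Q**2).sum(1),rcond=None)[0][:2];print(z,H.round(1).tolist(),Q.round(1).tolist(),"c",Q.mean(0),c,np.hypot(*(Q-c).T),np.degrees(np.arctan2(*(Q-c).T[::-1])))
for k in("red","blue","yellow","black"):
    for a,cc,m in blobs(M[k]):
        q=np.nanmedian(P[m],0)
        if cc[1]<260: print(k,a,np.round(cc,1),np.round(q))
# blanks: mask by height
for name,(u,v) in dict(red=(436,157),blue=(462,33)).items():
    m=np.zeros(g.shape,bool);m[max(v-45,0):v+45,u-40:u+40]=1
    m&=(P[...,2]>20)&(P[...,2]<32)&(M["tan"]|M[name])
    B=max(blobs(m),key=lambda b:b[0]);cs,_=cv2.findContours(B[2].astype(np.uint8),cv2.RETR_EXTERNAL,cv2.CHAIN_APPROX_NONE)
    q=plane(K,T,max(cs,key=len)[:,0],26)[:,:2].astype(np.float32);print(name,B[0],cv2.minAreaRect(q))
pt=plane(K,T,[228,8],3);print("pointer",pt)
kn=P[105:122,116:142].reshape(-1,3);print("knob top",np.nanmedian(kn[kn[:,2]>60],0),len(kn[kn[:,2]>60]))
E
```

```text
ringz 4.811328483974023 4.710254098813266 wheel z 22.057753184138733
10 [[230.0, 32.5], [341.6, 133.1], [255.1, 230.4], [147.0, 145.6]] [[415.0, 3.0], [544.8, 150.2], [691.4, 20.4], [561.7, -126.3]] c [553.21546482  11.82015752] [553.18554367  11.9649927 ] [138.47286252 138.49219491 138.47285678 138.49223581] [-176.28137046   93.48764469    3.47635368  -86.47797471]
12 [[230.0, 32.5], [341.6, 133.1], [255.1, 230.4], [147.0, 145.6]] [[415.3, 3.4], [544.5, 150.1], [690.6, 20.7], [561.4, -125.3]] c [552.95299551  12.23986216] [552.92319121  12.38413171] [137.93207998 137.95133687 137.93207426 137.95137761] [-176.28137046   93.48764469    3.47635368  -86.47797471]
14 [[230.0, 32.5], [341.6, 133.1], [255.1, 230.4], [147.0, 145.6]] [[415.6, 3.9], [544.3, 150.0], [689.8, 21.1], [561.1, -124.3]] c [552.6905262  12.6595668] [552.66083875  12.80327071] [137.39129744 137.41047883 137.39129174 137.41051941] [-176.28137046   93.48764469    3.47635368  -86.47797471]
red 154 [260.5  51.4] [439.  44.  30.]
red 76 [229.   58.1] [448.   4.  30.]
red 124 [251.8  96.9] [495.  29.  22.]
red 229 [439.4 168.9] [593. 287.  26.]
red 92 [ 80.4 190.8] [ 627. -231.   15.]
blue 277 [470.2  46.4] [434. 311.  26.]
blue 95 [323.7 165.4] [588. 125.  30.]
yellow 36 [252.2 213.9] [658.  21.  30.]
yellow 60 [228.3 220. ] [667. -14.  30.]
black 19 [229.8  32.7] [416.   3.  13.]
black 101 [139.6 111.9] [ 513. -110.   49.]
black 209 [125.1 113.8] [ 514. -119.   69.]
black 18 [146.8 145.6] [ 562. -125.   12.]
black 11 [255.1 230.4] [690.  21.  13.]
red 1086 ((575.7109375, 280.2857971191406), (70.56729125976562, 31.289594650268555), 21.717456817626953)
blue 961 ((410.22418212890625, 291.8802490234375), (44.105690002441406, 31.77617835998535), 36.874900817871094)
pointer [[385.00514343   1.04076862   3.        ]]
knob top [ 514.12886154 -117.55746551   68.98848027] 290
```

```bash
cat >> h.py <<'E'
C=np.array([553.0,12.3]);PH=np.deg2rad(-176.45);RK=138.
def kang(w): return PH+np.pi/2+w      # knob direction angle at wheel angle w
def kpos(w,dt=0): # dt: mm ccw
    a=kang(w)+dt/RK;return C+RK*np.array([np.cos(a),np.sin(a)])
def wrap(a): return (a+np.pi)%(2*np.pi)-np.pi
def gopose(w,z,yoff=0,speed=120): move_l([*kpos(w),z],quat(wrap(kang(w)+np.pi/2+yoff)),max_speed=speed)
E
python3 - <<'E'
from h import *
w=np.deg2rad(-106.7)-PH-np.pi/2;print("w",w)
q=quat(kang(w)+np.pi/2)
grip(0.6)
reach([*kpos(w),110],q);st()
move_l([*kpos(w),38],max_speed=100);st()
grip(0.0,f_grip=40);s=st()
p,d,K,T=snap("side","s1")
move_l([*kpos(w),43],max_speed=40);st()
for x in np.linspace(w,-2.5/RK,4)[1:]: gopose(x,43,speed=60)
st();snap("side","s2");p,d,K,T=snap("wrist","w2")
E
python3 -c "
import cv2
a=cv2.imread('pics/s2.png')[100:300,200:440];cv2.imwrite('pics/s2c.png',cv2.resize(a,None,fx=3,fy=3))"
```

```text
w -0.35342917352885195
t 5.01 tcp [ 514.5 -119.   110.7] F [-0.5  0.3  0.3] g 0.599
t 5.88 tcp [ 513.8 -119.7   38.3] F [ 0.  -0.4  0.1] g 0.599
t 6.24 tcp [ 514.5 -120.3   38.9] F [ 1.8 -1.   4. ] g 0.244
t 6.57 tcp [ 512.8 -119.8   42.5] F [ 2.6 -0.3 -6.5] g 0.246
t 7.79 tcp [ 558.4 -125.9   42.8] F [ 1.6 -3.1 -6.3] g 0.248
```

View pics/s2c.png

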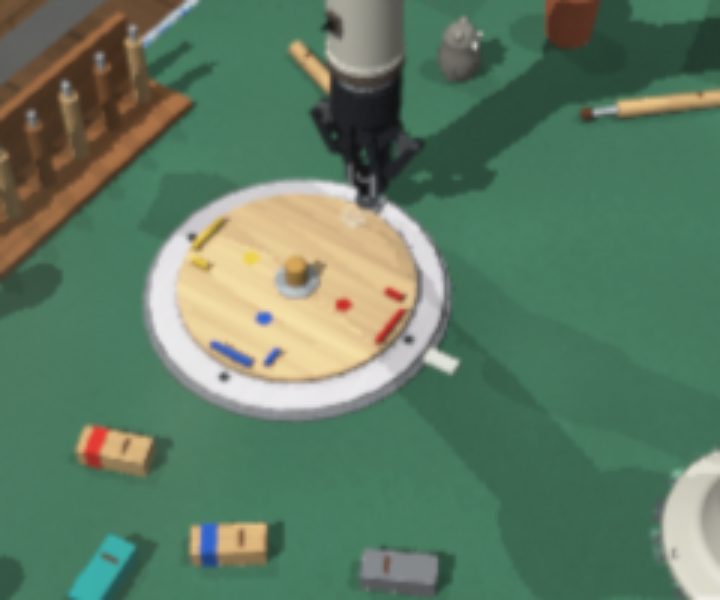

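View pics/w2.png

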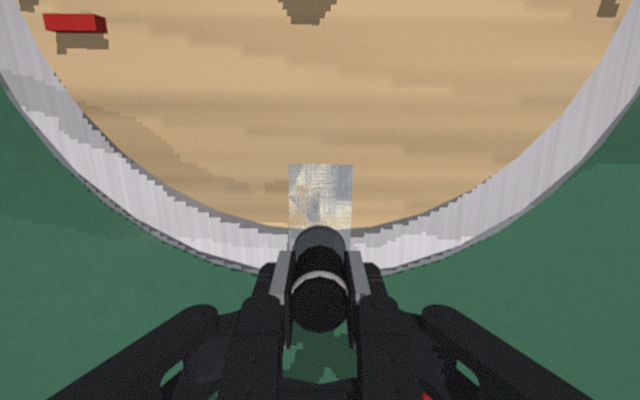

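The knob is held between the pads at (320,290), with the wheel turned and a spring pull of about 6.5 N. Next I lower it, loosen the grip and sweep over the hole.

```bash
cat >> h.py <<'E'
def dropin(w,yoff=0,zrel=38.5,sgn=1):
    gopose(w-sgn*2.5/RK,zrel,yoff,speed=30);st()
    grip(0.30);st()
    a=kang(w);t=np.array([-np.sin(a),np.cos(a)])
    for e in np.arange(-1.5,5.1,1.0):
        gopose(w+sgn*e/RK,zrel,yoff,speed=20);s=observe();f=s["wrist_force"][:2]@t
        print(round(e,1),"ft",round(f,1),"tcp_t",round((s["tool_pos"][:2]-kpos(w))@t,1))
        if abs(f)>9: break
    gopose(w,zrel,yoff,speed=30)
    grip(0.6);s=st()
def knobtop(tag,w):
    p,d,K,T=snap("wrist",tag);P=cloud(d,K,T);c=kpos(w)
    m=(np.hypot(P[...,0]-c[0],P[...,1]-c[1])<16)&(P[...,2]>50)&(P[...,2]<90)
    q=P[m];zt=np.percentile(q[:,2],90);t=q[q[:,2]>zt-3];print("knob top z",zt,"ctr",np.median(t,0)[:2],"nominal",c,len(q))
E
python3 - <<'E'
from h import *
dropin(0)
s=st();move_l([*kpos(0),150],max_speed=200);
move_l([*(kpos(0)+[-0,-0]),200],max_speed=200);knobtop("w3",0)
E
```

```text
t 8.19 tcp [ 559.  -125.9   38.5] F [ 1.6 -2.  -3.9] g 0.245
t 8.42 tcp [ 559.4 -124.5   39. ] F [0.9 0.6 0.5] g 0.299
-1.5 ft -0.3 tcp_t -1.5
-0.5 ft 0.2 tcp_t -0.5
0.5 ft -1.0 tcp_t 0.6
1.5 ft -0.3 tcp_t 1.5
2.5 ft -0.5 tcp_t 2.5
3.5 ft 0.1 tcp_t 3.6
4.5 ft 0.5 tcp_t 4.6
t 10.83 tcp [ 561.6 -125.4   38.5] F [ 0.  -0.5  0.6] g 0.599
t 10.83 tcp [ 561.6 -125.4   38.5] F [ 0.  -0.5  0.6] g 0.599
knob top z 62.674190772358486 ctr [ 560.71303145 -125.13204812] nominal [ 561.54489833 -125.4351978 ] 611
```

View pics/w3.png

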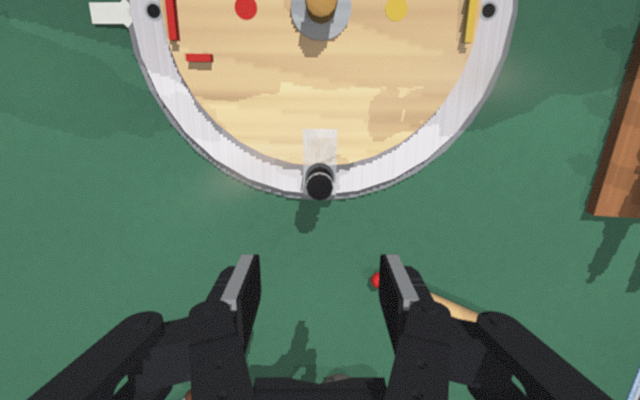

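The knob top reads 62.7 mm, so the pin is down, and the red nest stands at the pointer at (110,12). Now I pick the red blank.

```bash
cat >> h.py <<'E'
def blank(tag,name,guess,z=26):
    p,d,K,T=snap("wrist",tag);P=cloud(d,K,T);M=masks(p)
    m=(np.hypot(P[...,0]-guess[0],P[...,1]-guess[1])<60)&(abs(P[...,2]-z)<5)&((M["tan"]|M[name])|(M["black"]))
    m=cv2.morphologyEx(m.astype(np.uint8),cv2.MORPH_CLOSE,np.ones((7,7)))
    B=max(blobs(m>0),key=lambda b:b[0]);cs,_=cv2.findContours(B[2].astype(np.uint8),cv2.RETR_EXTERNAL,cv2.CHAIN_APPROX_NONE)
    q=plane(K,T,max(cs,key=len)[:,0],z)[:,:2].astype(np.float32);(c,(a,b),an)=cv2.minAreaRect(q)
    if a<b: an+=90;a,b=b,a
    c_band=[bb[1] for bb in blobs(M[name]&B[2])]
    print(name,"c",np.round(c,1),"size",round(a,1),round(b,1),"long axis deg",round(an,1),"band",c_band[:1],"zmed",np.nanmedian(P[B[2],2]));return np.array(c),an
E
python3 - <<'E'
from h import *
grip(1.0)
reach([575.7,280.3,220],quat(np.deg2rad(-68.3)))
c,an=blank("w4","red",(575.7,280.3))
E
```

```text
red c [576.3 281.2] size 69.0 29.8 long axis deg 21.6 band [array([317.62874251, 151.66467066])] zmed 26.08035263839281
```

View pics/w4.png

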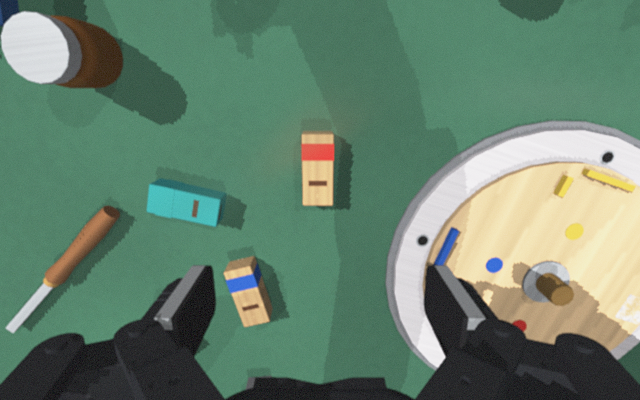

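The red-band blank is at (317,170), with the band at (317,152) and a size of 69x30, so it fits the description. The turquoise block at (185,204) is not meant.

```bash
cat >> h.py <<'E'
UO=np.array([np.cos(PH),np.sin(PH)]);TC=np.array([-np.sin(PH),np.cos(PH)]);LOAD=C+100*UO
def pick(c,an_jaw,z=10.5,f=45):
    q=quat(an_jaw);grip(0.6);move_l([*c,60],q,max_speed=200);move_l([*c,z],max_speed=100);grip(0.0,f_grip=f);st()
    move_l([*c,80],max_speed=150);s=st();return s
E
python3 - <<'E'
from h import *
c=[576.3,281.2]
s=pick(c,np.deg2rad(-68.4))
p=LOAD-5*UO-6*TC
reach([*p,90],quat(PH+np.pi));st();snap("wrist","w5");snap("side","s5")
E
python3 -c "
import cv2
a=cv2.imread('pics/s5.png')[100:300,200:440];cv2.imwrite('pics/s5c.png',cv2.resize(a,None,fx=3,fy=3))"
```

```text
t 16.43 tcp [576.9 281.7  11.4] F [-0.1  0.2  1.1] g 0.336
t 17.04 tcp [576.1 280.6  79.7] F [-0.1 -0.9 -0.3] g 0.338
t 18.38 tcp [458.2  13.   89.9] F [ 0.7  0.6 -0.5] g 0.34
```

View pics/w5.png

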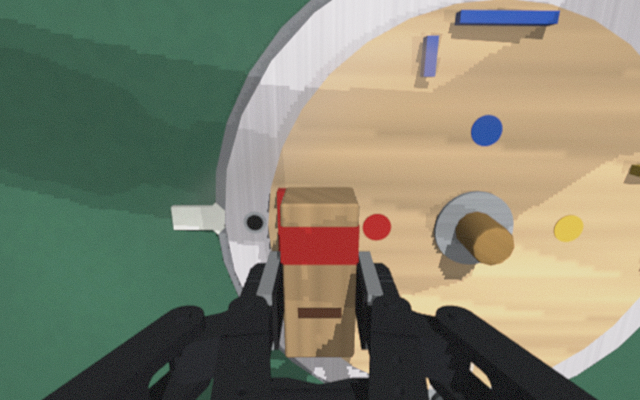

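View pics/s5c.png

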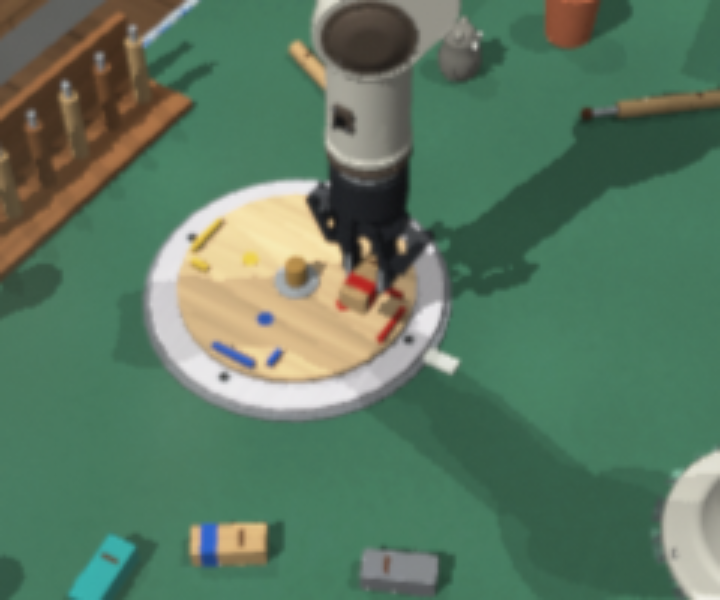

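The red blank is held between the pads (band at (317,245)). Now I lower it and feel for the stops.

```bash
cat >> h.py <<'E'
def feel(pos,direction,maxd,thr,step=1.0,speed=25,att=None):
    pos=np.array(pos,float);d=np.array([*direction,0.]);f0=observe()["wrist_force"]@d;log=[]
    for i in range(int(round(maxd/step))):
        pos=pos+step*d;move_l(pos,max_speed=speed);s=observe();f=-(s["wrist_force"]@d-f0);log.append(round(float(f),1))
        if f>thr: break
    print("feel",log,"cmd",np.round(pos,1),"tcp",np.round(s["tool_pos"],1),"rel load (out,ccw)",np.round([(s["tool_pos"][:2]-LOAD)@UO,(s["tool_pos"][:2]-LOAD)@TC],1));return pos
E
python3 - <<'E'
from h import *
p=LOAD-5*UO-6*TC
move_l([*p,45],max_speed=120);move_l([*p,35],max_speed=40);st()
q=feel([*p,35],UO,9,4)
q=q-np.array([*UO,0])*0.5
q=feel(q,TC,12,4)
q=q-np.array([*TC,0])*0.3
st()
for z in (34,33,32,31):
    move_l([*q[:2],z],max_speed=20);s=st()
    if s["wrist_force"][2]>5: break
np.save("q.npy",q);snap("wrist","w6")
E
```

```text
t 19.4 tcp [457.7  12.3  35. ] F [ 0.3 -0.3 -0.8] g 0.342
feel [-0.7, -0.5, -0.3, 0.1, 3.7, 6.2] cmd [451.8  12.   35. ] tcp [453.9  12.1  35.5] rel load (out,ccw) [-1.1 -6. ]
feel [-0.2, -0.1, 0.9, 2.6, 3.0, 2.4, 2.8, 2.3, 2.5, 4.6] cmd [452.9   2.1  35. ] tcp [454.5   4.3  35.6] rel load (out,ccw) [-1.2  1.8]
t 23.4 tcp [454.5   4.3  35.6] F [ 4.4  4.9 -0.5] g 0.335
t 23.65 tcp [454.5   4.5  34.7] F [5.5 3.9 2.3] g 0.339
t 23.9 tcp [454.5   4.4  33.8] F [5.  4.5 1.7] g 0.337
t 24.15 tcp [454.6   4.5  33.3] F [2.3 3.9 9.8] g 0.337
```

View pics/w6.png

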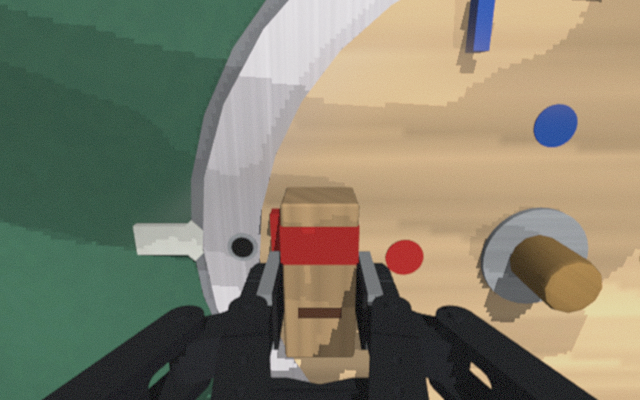

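```bash
cat >> h.py <<'E'
def check(tag,name,z=48):
    c,an=blank(tag,name,LOAD,z);e=c-LOAD;print("rel load out,ccw",np.round([e@UO,e@TC],2),"ang err deg",round(np.degrees(wrap(2*(np.deg2rad(an)-PH-np.pi/2))/2),2))
E
python3 - <<'E'
from h import *
q=np.load("q.npy")
grip(0.6);s=st();move_l([*s["tool_pos"][:2],60],max_speed=150);move_l([*LOAD,230],max_speed=250)
check("w7","red");snap("side","s7")
E
python3 -c "
import cv2
a=cv2.imread('pics/s7.png')[140:260,230:390];cv2.imwrite('pics/s7c.png',cv2.resize(a,None,fx=4,fy=4,interpolation=cv2.INTER_CUBIC))"
```

```text
t 24.54 tcp [451.8   2.   31.6] F [ 0.5  1.1 -0.2] g 0.603
red c [453.9   5.1] size 69.7 30.1 long axis deg 93.5 band [array([323.26785714, 157.56944444])] zmed 48.00569245704594
rel load out,ccw [-0.63  1.05] ang err deg -0.01
```

View pics/w7.png

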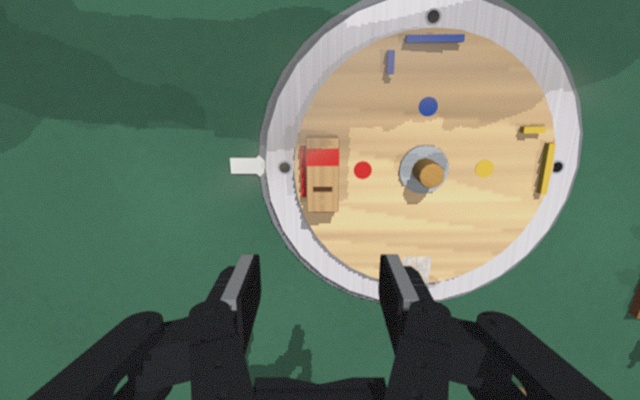

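View pics/s7c.png

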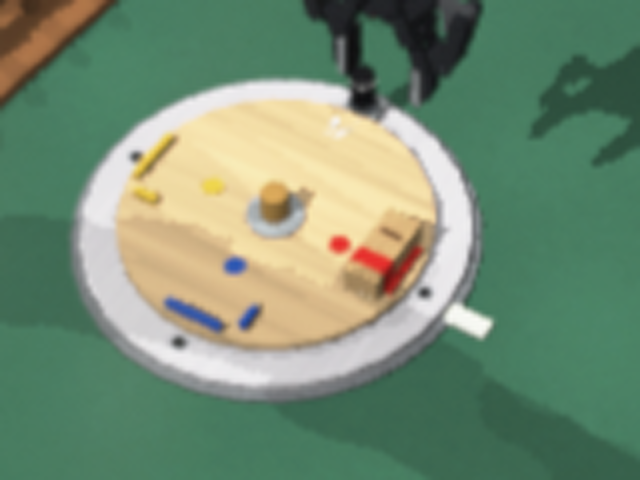

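The red blank at (322,175) sits against both red stops and measures -0.6/+1.05 mm off home, square. I'll give it a gentle confirming push on both sides.

```bash
cat >> h.py <<'E'
def pushhome(tag,name,thr=5):
    yaw=wrap(PH-np.pi/2)   # x axis along -TC/+TC
    grip(0.0)
    a=LOAD-40*UO;reach([*a,90],quat(yaw));move_l([*a,30],max_speed=120)
    feel([*a,30],UO,22,thr,step=1.0,speed=40)
    s=observe();move_l([*(s["tool_pos"][:2]-4*UO),30],max_speed=60);move_l([*a,75],max_speed=150)
    b=LOAD-62*TC;move_l([*b,75],max_speed=200);move_l([*b,30],max_speed=120)
    feel([*b,30],TC,24,thr,step=1.0,speed=40)
    s=observe();move_l([*(s["tool_pos"][:2]-4*TC),30],max_speed=60);move_l([*b,75],max_speed=150)
    grip(1.0);reach([*LOAD,230],quat(PH+np.pi));check(tag,name);st()
E
python3 - <<'E'
from h import *
pushhome("w8","red")
E
```

```text
feel [1.2, 1.0, 0.8, 0.3, 1.4, 1.0, 1.1, 1.0, 1.1, 0.0, 0.2, 0.8, 1.5, 3.6, 6.1] cmd [478.1   7.7  30. ] tcp [480.    7.9  30.6] rel load (out,ccw) [-26.9  -0.2]
feel [-1.1, -1.2, 0.3, -1.0, -0.4, -0.1, -1.5, -1.3, -1.0, 0.1, -1.2, -0.8, -1.0, -1.2, 0.1, 3.6, 5.4] cmd [450.4  51.   30. ] tcp [450.5  52.8  30.3] rel load (out,ccw) [ -0.2 -46.8]
red c [453.8   5.2] size 69.9 30.2 long axis deg 93.7 band [array([323.70804598, 158.27356322])] zmed 47.96641230825202
rel load out,ccw [-0.59  0.98] ang err deg 0.15
t 40.23 tcp [452.5   6.2 229.2] F [-0.5 -0.   0. ] g 0.999
```

View pics/w8.png

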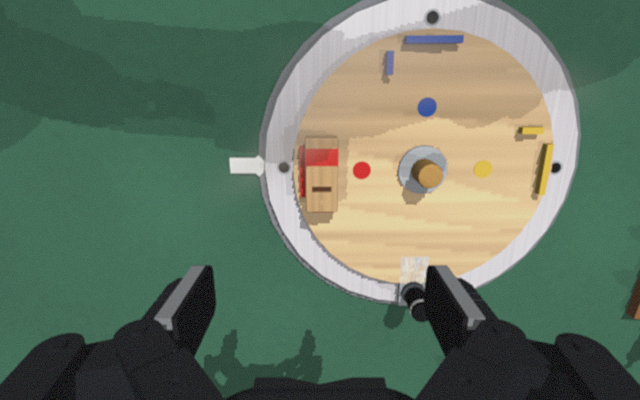

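Both pushes met firm stops and the blank did not move, so red is home. Next I index to blue.

```bash
cat >> h.py <<'E'
def grabknob(w,yoff=0):
    grip(0.6);reach([*kpos(w),120],quat(wrap(kang(w)+np.pi/2+yoff)));move_l([*kpos(w),31],max_speed=100);st();grip(0.0,f_grip=45);st()
    move_l([*kpos(w),43],max_speed=40);st()
def turn(w0,w1,yoff=0,speed=70):
    n=int(np.ceil(abs(w1-w0)/np.deg2rad(11)))
    for x in np.linspace(w0,w1,n+1)[1:]:
        gopose(x,43,yoff,speed=speed)
    st()
E
python3 - <<'E'
from h import *
W=np.pi/2
grabknob(0);turn(0,W-2.5/RK);dropin(W)
move_l([*kpos(W),200],max_speed=200);knobtop("w9",W);snap("side","s9")
E
python3 -c "
import cv2
a=cv2.imread('pics/s9.png')[140:260,230:390];cv2.imwrite('pics/s9c.png',cv2.resize(a,None,fx=4,fy=4,interpolation=cv2.INTER_CUBIC))"
```

```text
t 42.52 tcp [ 562.2 -125.3   31.5] F [-0.6 -0.1  0.4] g 0.596
t 42.9 tcp [ 562.4 -125.6   31.9] F [-0.6 -1.   6.6] g 0.248
t 43.35 tcp [ 561.1 -125.6   42.7] F [ 1.3 -1.3 -6.7] g 0.242
t 47.77 tcp [691.7  19.3  43.4] F [ 6.3 -1.2 -7.7] g 0.244
t 48.08 tcp [691.8  18.8  38.7] F [ 5.5  0.  -6.2] g 0.244
t 48.3 tcp [690.2  19.3  39. ] F [0.5 0.3 0. ] g 0.298
-1.5 ft -1.0 tcp_t -1.1
-0.5 ft -0.1 tcp_t -0.3
0.5 ft -0.6 tcp_t 0.6
1.5 ft -0.4 tcp_t 1.6
2.5 ft -0.2 tcp_t 2.6
3.5 ft -0.7 tcp_t 3.3
4.5 ft -3.0 tcp_t 3.6
t 50.72 tcp [690.7  21.1  38.5] F [ 0.9  0.4 -0.2] g 0.599
knob top z 62.56494053256887 ctr [690.74116046  22.5568277 ] nominal [690.7351978   20.84489833] 604
```

View pics/w9.png

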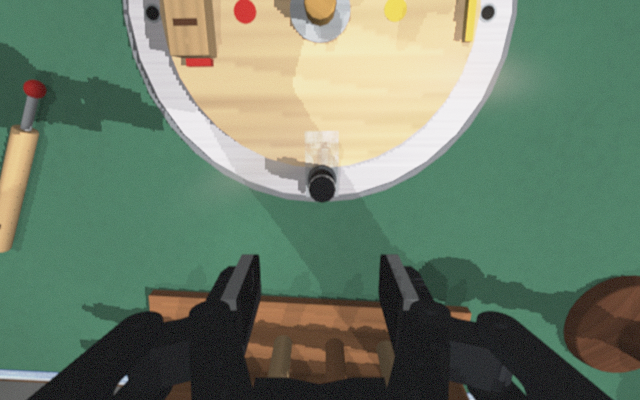

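View pics/s9c.png

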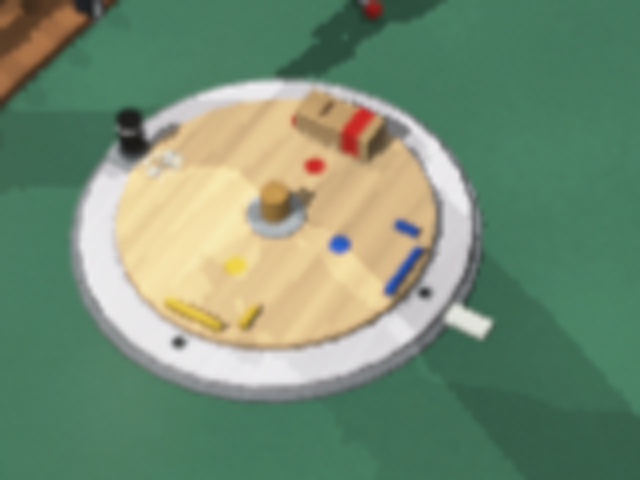

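The pin is down in the blue hole (top 62.6 mm), the blue nest is at the pointer, and red is still on its stops at (190,22). Now the blue blank.

```bash
python3 - <<'E'
from h import *
grip(1.0);reach([412,297,220],quat(np.deg2rad(-58)))
c,an=blank("w10","blue",(412,297));np.save("bc.npy",[*c,an])
E
```

```text
blue c [419.9 300.7] size 70.0 29.8 long axis deg 36.2 band [array([319.56184486, 143.92872117])] zmed 26.061730861330147
```

View pics/w10.png

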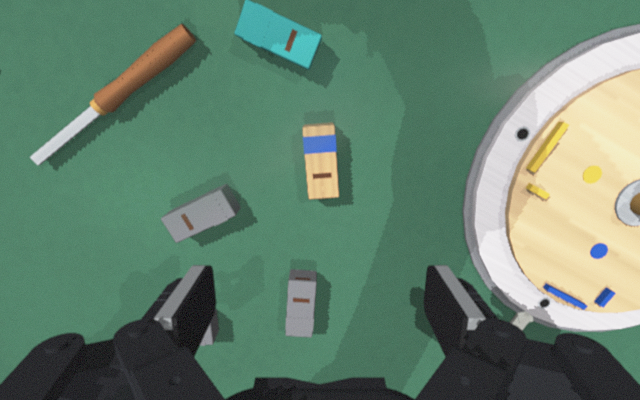

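The blank with the blue band is at (320,160), band at (320,144), size 70x29.8. The turquoise (280,33) and grey (198,214), (300,303) blocks are the look-alikes. I pick the blue one.

```bash
python3 - <<'E'
from h import *
x,y,an=np.load("bc.npy")
pick([x,y],np.deg2rad(an-90))
p=LOAD-5*UO-6*TC
reach([*p,90],quat(PH+np.pi));s=st();snap("wrist","w11")
E
```

```text
t 57.12 tcp [420.5 301.2  11.3] F [-0.4  0.2  5.1] g 0.337
t 57.74 tcp [419.8 300.   79.6] F [-1.2  0.1 -0.5] g 0.337
t 59.06 tcp [457.7  13.3  89.7] F [-0.6  1.4 -0.2] g 0.338
```

View pics/w11.png

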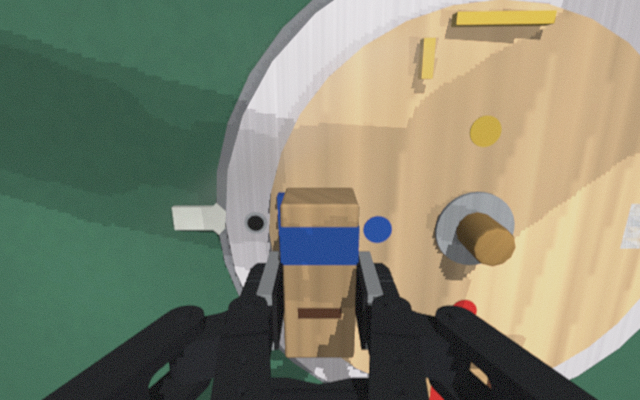

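```bash
python3 - <<'E'
from h import *
p=LOAD-5*UO-6*TC
move_l([*p,45],max_speed=120);move_l([*p,35],max_speed=40);st()
q=feel([*p,35],UO,9,4)
q=q-np.array([*UO,0])*0.5
q=feel(q,TC,12,4)
q=q-np.array([*TC,0])*0.3
for z in (34,33,32,31):
    move_l([*q[:2],z],max_speed=20);s=st()
    if s["wrist_force"][2]>5: break
grip(0.6);s=st();move_l([*s["tool_pos"][:2],60],max_speed=150);move_l([*LOAD,230],max_speed=250)
check("w12","blue")
pushhome("w13","blue")
E
```

```text
t 60.03 tcp [457.7  12.3  35. ] F [-0.7  0.  -0.5] g 0.342
feel [1.4, 1.7, 0.3, 1.5, 5.5] cmd [452.8  12.1  35. ] tcp [454.   12.4  35.3] rel load (out,ccw) [-1.2 -6.3]
feel [0.8, 1.2, 1.1, 1.2, 1.1, 1.5, 0.8, 1.4, 2.4, 5.0] cmd [453.9   2.1  35. ] tcp [454.6   4.4  35.4] rel load (out,ccw) [-1.3  1.7]
t 64.03 tcp [454.5   4.5  34.5] F [3.1 5.8 2.1] g 0.337
t 64.28 tcp [454.6   4.5  33.5] F [4.  5.5 2.4] g 0.339
t 64.53 tcp [454.6   4.6  33.2] F [ 0.6  4.8 14.2] g 0.339
t 64.88 tcp [452.8   1.8  31.5] F [-0.4 -0.1 -0.3] g 0.6
blue c [453.8   5. ] size 69.8 29.8 long axis deg 93.6 band [array([326.07266436, 158.82698962])] zmed 47.99040628835672
rel load out,ccw [-0.53  1.12] ang err deg 0.01
feel [0.9, -0.2, 0.4, 0.1, -0.1, 0.2, 0.6, 0.6, 1.2, -0.2, 0.0, 0.5, 2.1, 3.9, 4.8, 6.8] cmd [477.1   7.6  30. ] tcp [479.9   8.   31. ] rel load (out,ccw) [-26.7  -0.2]
feel [-0.1, -0.7, -0.2, -0.6, -1.1, -0.4, 0.0, 0.2, 0.0, -0.5, -0.3, 0.2, 0.5, -0.8, 0.7, 3.3, 6.5] cmd [450.4  51.   30. ] tcp [450.4  52.8  30.3] rel load (out,ccw) [ -0.1 -46.7]
blue c [453.9   5.1] size 70.0 30.2 long axis deg 93.7 band [array([325.02068966, 158.81724138])] zmed 48.003846691933575
rel load out,ccw [-0.63  1.01] ang err deg 0.14
t 80.79 tcp [452.5   6.1 229.2] F [ 0.1 -0.3 -0.1] g 1.0
```

View pics/w13.png

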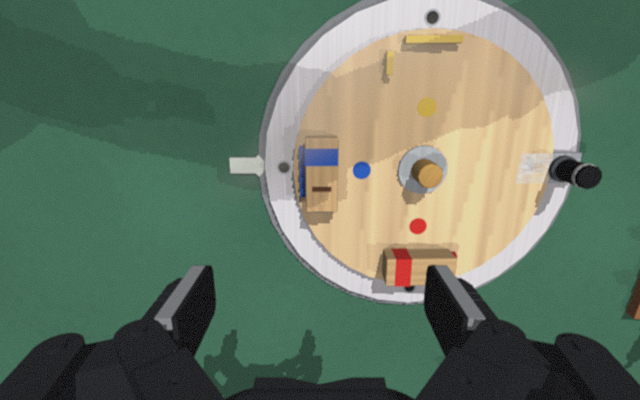

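Blue is home (same reading as red: -0.6/+1.0, square). Before going to the home hole I check once more for a yellow blank.

```bash
python3 - <<'E'
from h import *
for n in("scene","side"):
    p,d,K,T=snap(n,n+"14");P=cloud(d,K,T)
    for a,c,m in blobs(masks(p)["yellow"],4):
        q=np.nanmedian(P[m],0)
        if abs(q[0])<1000 and abs(q[1])<800: print(n,a,c.round(),q.round())
E
```

```text
side 10 [288. 206.] [552.  73.  22.]
side 28 [278. 218.] [544. 131.  29.]
side 8 [292. 219.] [510. 111.  28.]
```

View pics/scene14.png

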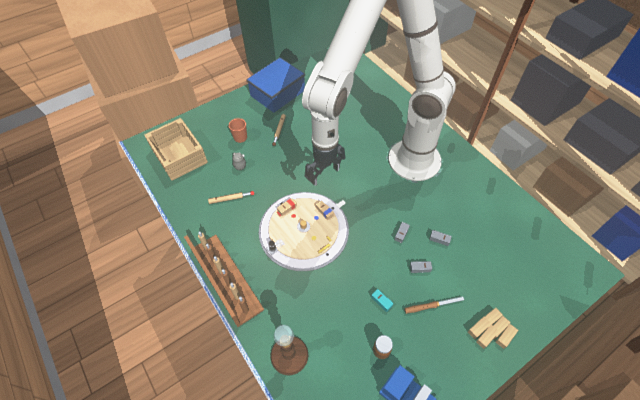

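View pics/side14.png

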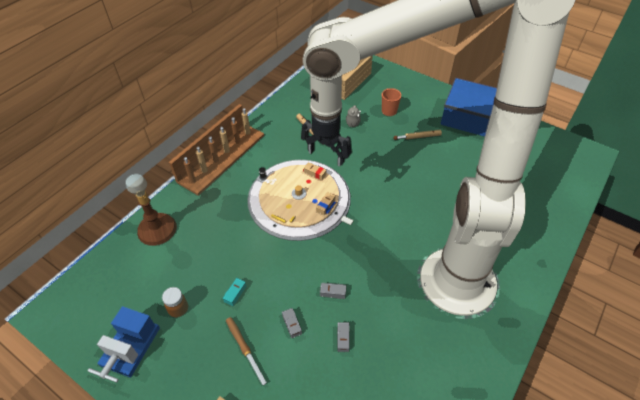

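No yellow blank on the counter; the only yellow is the nest marks. Now I check joint feasibility of the 180° stroke.

```bash
python3 - <<'E'
from h import *
for yo in (0,np.pi):
  print(yo)
  for w in np.linspace(np.pi/2,1.5*np.pi,7):
    j=solve_ik([*kpos(w),43],quat(wrap(kang(w)+np.pi/2+yo)));print(round(w,2),None if j is None else np.round(j,2))
E
```

```text
0
1.57 [ 0.59  1.08 -1.12  1.54  1.02  1.19  0.91]
2.09 [ 0.55  1.14 -1.23  1.59  1.12  1.25  1.27]
2.62 [ 0.55  1.19 -1.34  1.71  1.21  1.31  1.61]
3.14 [ 0.56  1.11 -1.33  1.88  1.18  1.22  2.02]
3.67 [-0.87  0.58  0.68  2.1  -0.6   0.66 -2.33]
4.19 [-0.44  0.42  0.24  2.22 -0.19  0.52 -2.09]
4.71 [ 0.5   0.47 -0.66  2.24  0.52  0.58 -2.06]
3.141592653589793
1.57 [ 0.28  0.81 -0.53  1.55  0.48  0.91 -1.92]
2.09 [ 0.25  0.81 -0.62  1.6   0.56  0.92 -1.56]
2.62 [ 0.26  0.79 -0.73  1.72  0.66  0.89 -1.22]
3.14 [ 0.33  0.76 -0.86  1.88  0.76  0.86 -0.86]
3.67 [ 0.48  0.74 -1.01  2.05  0.87  0.85 -0.46]
4.19 [ 0.7   0.76 -1.16  2.19  0.97  0.87  0.03]
4.71 [ 0.94  0.84 -1.27  2.23  1.06  0.95  0.62]
```

```bash
python3 - <<'E'
from h import *
W0=np.pi/2;W=1.5*np.pi
grabknob(W0,np.pi)
for x in np.linspace(W0,W-2.5/RK,5)[1:]:
    turn(globals().get('prev',W0),x,np.pi,speed=70);prev=x
snap("wrist","w15");snap("side","s15")
E
python3 -c "
import cv2
a=cv2.imread('pics/s15.png')[140:260,230:390];cv2.imwrite('pics/s15c.png',cv2.resize(a,None,fx=4,fy=4,interpolation=cv2.INTER_CUBIC))"
```

```text
t 83.69 tcp [691.4  21.1  31.8] F [-0.1  0.1  0.3] g 0.602
t 84.07 tcp [691.4  20.9  32.1] F [-1.2 -0.3  4.7] g 0.242
t 84.52 tcp [691.3  20.8  42.7] F [ 5.5  0.6 -7. ] g 0.245
t 86.81 tcp [645.4 114.7  42.9] F [ 2.7  3.8 -6.4] g 0.239
t 89.1 tcp [546.4 149.4  43. ] F [ 0.7  1.6 -5.7] g 0.243
t 91.39 tcp [452.3 104.8  43.4] F [ 3.1 -2.7 -5.8] g 0.24
t 93.68 tcp [416.5   7.1  43.5] F [ 5.3 -1.1 -6.7] g 0.244
```

View pics/w15.png

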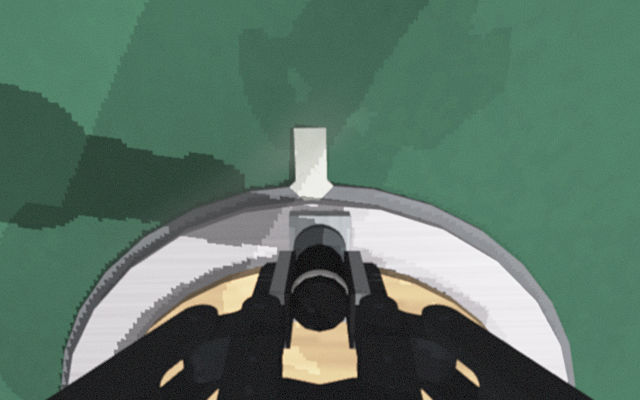

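View pics/s15c.png

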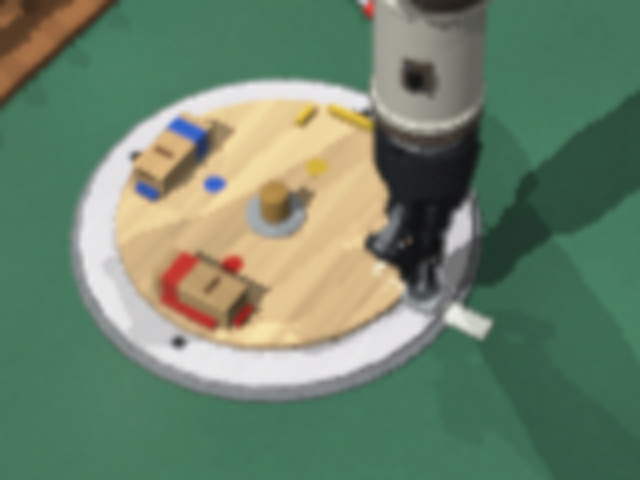

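The knob is just short of the pointer at (320,290), and both blanks are still on their stops. Dropping in.

```bash
cat >> h.py <<'E'
def nestcheck(tag,name,ang):
    u=np.array([np.cos(ang),np.sin(ang)]);t=np.array([-u[1],u[0]]);c0=C+100*u
    c,an=blank(tag,name,c0,48);e=c-c0;print("  off home out,ccw",np.round([e@u,e@t],2),"ang err rad",round(wrap(2*(np.deg2rad(an)-ang-np.pi/2))/2,3))
E
python3 - <<'E'
from h import *
W=1.5*np.pi
dropin(W,np.pi)
move_l([*kpos(W),200],max_speed=200);knobtop("w16",W)
grip(1.0)
reach([545,60,330],quat(np.pi/2))
nestcheck("w17","red",PH-1.5*np.pi+2*np.pi+np.pi)   # red = pointer dir + 270deg ccw
nestcheck("w18","blue",PH+np.pi)
E
```

```text
t 94.08 tcp [416.5   7.   38.8] F [ 5.7 -1.8 -4.6] g 0.244
t 94.31 tcp [414.8   6.9  38.7] F [ 0.7 -1.5  0.2] g 0.296
-1.5 ft 0.5 tcp_t -2.0
-0.5 ft 0.0 tcp_t -0.5
0.5 ft -1.0 tcp_t 0.6
1.5 ft -0.0 tcp_t 1.6
2.5 ft 0.6 tcp_t 2.5
3.5 ft -0.7 tcp_t 3.6
4.5 ft -2.2 tcp_t 4.1
t 96.72 tcp [415.3   3.6  38.5] F [-0.2 -0.2 -0.4] g 0.6
knob top z 62.51260130312487 ctr [415.3772535    2.96159728] nominal [415.2648022    3.75510167] 604
red c [547.3 111.6] size 70.4 30.0 long axis deg 3.7 band [array([363.89354839, 174.48387097])] zmed 47.91398479932258
  off home out,ccw [-0.57 -0.42] ang err rad 0.003
blue c [651.4  18.7] size 69.6 30.9 long axis deg 93.2 band [array([273.47933884, 241.64876033])] zmed 47.785290995662024
  off home out,ccw [-1.38  0.27] ang err rad -0.005
```

View pics/w17.png

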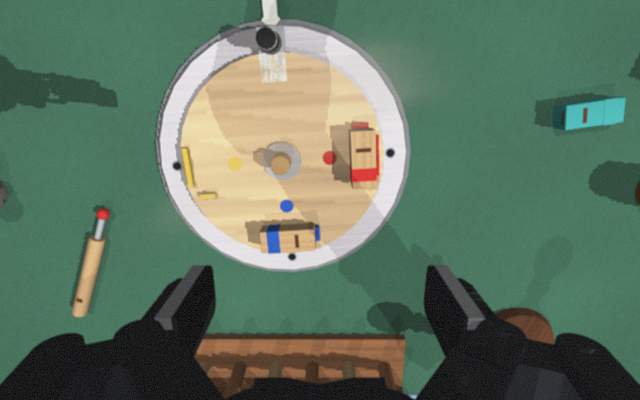

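The pin is down in the home hole. Red looks fine; the blue reading (-1.4/+0.3) differs a little from the one at loading, so I take a closer look from straight above.

```bash
python3 - <<'E'
from h import *
for nm,a,t in(("red",PH-np.pi/2+np.pi,"w19"),("blue",PH+np.pi,"w20")):
    a=wrap(a);c=C+100*np.array([np.cos(a),np.sin(a)])
    yaw=wrap(a+np.pi)
    if nm=="blue":yaw=wrap(a)
    reach([*c,220],quat(yaw));nestcheck(t,nm,a)
st()
E
python3 - <<'E'
import cv2,numpy as np
a=cv2.imread('pics/w19.png')[80:280,200:440];b=cv2.imread('pics/w20.png')[80:280,200:440]
cv2.imwrite('pics/w1920.png',cv2.resize(np.hstack([a,b]),(800,333)))
E
```

```text
Traceback (most recent call last):
  File "h.py", line 71, in nestcheck
    c,an=blank(tag,name,c0,48);e=c-c0;print("  off home out,ccw",np.round([e@u,e@t],2),"ang err rad",round(wrap(2*(np.deg2rad(an)-ang-np.pi/2))/2,3))
         ~~~~~^^^^^^^^^^^^^^^^
  File "h.py", line 34, in blank
    B=max(blobs(m>0),key=lambda b:b[0]);cs,_=cv2.findContours(B[2].astype(np.uint8),cv2.RETR_EXTERNAL,cv2.CHAIN_APPROX_NONE)
ValueError: max() iterable argument is empty
[ WARN:0@0.012] global loadsave.cpp:275 findDecoder imread_('pics/w20.png'): can't open/read file: check file path/integrity
Traceback (most recent call last):
TypeError: 'NoneType' object is not subscriptable
```

```bash
python3 - <<'E'
from h import *
for nm,a,yo,t in(("red",PH-np.pi/2,np.pi,"w19b"),("blue",PH+np.pi,0,"w20b"),("blue",PH+np.pi,-np.pi/2,"w21b")):
    a=wrap(a);c=C+100*np.array([np.cos(a),np.sin(a)])
    reach([*c,220],quat(wrap(a+yo)));nestcheck(t,nm,a)
st()
a=cv2.imread('pics/w19b.png')[80:280,200:440];b=cv2.imread('pics/w20b.png')[80:280,200:440]
cv2.imwrite('pics/w1920.png',cv2.resize(np.hstack([a,b]),(800,333)))
E
```

```text
red c [547.7 111.9] size 69.5 30.0 long axis deg 3.6 band [array([323.07093822, 157.0617849 ])] zmed 48.05636628691735
  off home out,ccw [-0.24 -0.89] ang err rad 0.0
blue c [652.9  19. ] size 68.9 29.8 long axis deg 93.5 band [array([320.90243902, 196.96341463])] zmed 47.989817066102034
  off home out,ccw [0.14 0.49] ang err rad -0.002
blue c [653.3  18.4] size 69.5 29.4 long axis deg 93.6 band [array([340.04460967, 176.        ])] zmed 48.08197809704444
  off home out,ccw [ 0.46 -0.16] ang err rad 0.001
t 104.84 tcp [652.7  18.7 220. ] F [0.1 0.6 0.1] g 1.003
```

View pics/w1920.png

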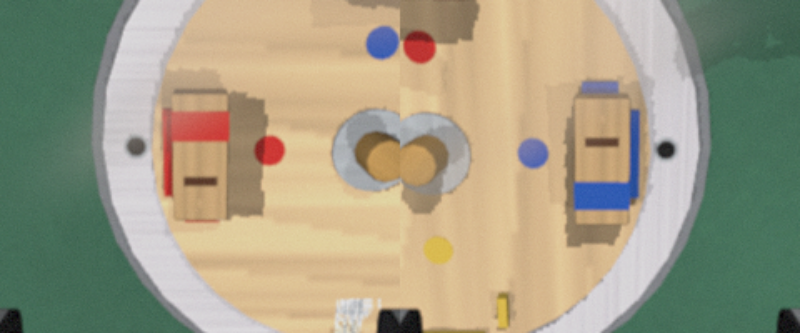

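Close views of both blanks, red (200,155) and blue (602,155) in the crop, show them against both stops, square and within about 1 mm. The gripper is open and clear at z = 220 mm, so I hand in.

```bash
python3 -c "
from plant import *
sign_off();print(observe()['time_s'])"
```

```text
the job is handed in; nothing more can be done
the job is handed in; nothing more can be done
```

The job is handed in at about 105 s of the 210 s allowed. The wheel is at its home hole with the red and blue blanks loaded. The yellow blank was absent: no overview showed a yellow-banded block, only the yellow nest marks on the wheel.

**What I did:** I indexed the wheel to the red hole, then set the red blank and pushed it against both stops. I did the same for blue, then turned the wheel straight on to home. No grip slackening or knocked blank showed up, and I never touched the bystanders.

**Last checks:**
- **Pin:** the knob top read 62.5 mm, against 62 mm nominal with the pin down. The knob stood within about 1 mm of the home hole.
- **Red blank:** (-0.2, -0.9) mm off home (outward, counterclockwise), with an angle error of 0.00 rad.
- **Blue blank:** two close views gave (0.1, 0.5) and (0.5, -0.2) mm, with an angle error of 0.002 rad or less.
- **Robot:** gripper open and clear at z = 220 mm.

**Disagreements:**
- An oblique view from farther off put blue at (-1.4, 0.3) mm. The closer views did not bear that out, and all readings are inside the 3 mm limit.
- At loading, both blanks read a steady (-0.6, +1.0) mm. I put this down to calibration bias in my axis estimate, because confirming pushes did not move either blank.

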